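# Mount bare model-car rims on the keyed spindles of a paint stand

## Robot

A 6-joint arm with a two-finger parallel gripper is mounted at the origin on the work surface. World frame = base frame: x ahead of the robot, y to its left, z up, the work surface at z = 0. Lengths are in m, angles in degrees, forces in N, time in s.
With the tool pointing down it reaches from about 0.4 to 0.825 m from the base axis. Payload 7 kg.
Tool frame: the origin (TCP) lies between the finger pads; the fingertips stand 25 mm ahead of it and the grasp point (between the pads) lies 6 mm ahead of it; z points along the fingers, y is the line along which they close (so a half turn about z gives the same grasp; the last joint's range is limited). The gripper opens to 88 mm and grips with 3 to 60 N. Pads are 19 mm wide; open, the fingers measure 130 mm over their backs; the gripper's body (78 mm by 193 mm) begins 47 mm behind the grasp point.
Start: joints at [91.278, 20.546, 0.682, 0, -70.136, -16.507], TCP at [0.177, 0.651, 0.252] pointing down, gripper open.
Joint ranges: [-176.03, 176.03], [-82.01, 121.73], [-58.28, 71.71], [-173.87, 95.51], [-174.79, -0.11], [-173.66, 173.66]. Speed limits (degrees/s): [136.94, 136.94, 172.46, 180, 180, 180].

## Interface

Orientations are given as [roll, pitch, yaw] about the fixed x, y, z axes, in that order (R = Rz(yaw) Ry(pitch) Rx(roll)).
In Python, from plant import ctrl gives the robot as it stands.
- The arm moves only by the shell command python3 drive.py, which reads ROWS from standard input. ROWS is one flat JSON list of numbers that holds 1 to 8 rows one after another, with no inner brackets; each row has 5 numbers: dx, dy, dz in units of 100 mm, then a turn about the tool's z in degrees, then the finger opening in m; each row is the pose to reach, as a shift and turn from the pose commanded when the command began, along the tool's axes at that moment; what a row does not reach only later rows make up. A row lasts 1/8 s, in which the tool goes at most 0.0625 m and 10.7 degrees, less where a joint would pass 70% of its speed; a pose out of reach is approached as far as the arm can. The fingers move at their own pace and stop on an object; the grip force is fixed at half the most. Time passes only in rows, so rows that do not move let the fingers close. It prints the time, the measured TCP pose, the force, the opening and the grip force at its end. Input that does not fit is refused with a message, and nothing moves.
- ctrl.get_obs(): the state, without advancing time (a new reading comes with each control period).
- ctrl.snapshot(name): name is "scene" or "top" or "wrist"; returns a dict with "frame" (480x640x3 uint8, red, green, blue), "z_map" (480x640 float32, m along the optical axis (not along the pixel's ray), 0 where there is no reading), "fovy" (degrees; the focal length in pixels is half the picture's height over the tangent of half this angle, whatever the lens; pixels are square), "cx", "cy" (the principal point, pixels), "R" (3x3) and "t" (3): a world point X has camera coordinates R X + t; the wrist camera has in their place "T_tool_cam" (4x4, takes a point from camera to tool coordinates, whose origin is the TCP and whose axes are the flange's). Camera axes: x right, y down, z forward; pixel columns grow to the right and rows downward; lengths in m; the calibration is good to about 2 mm. A picture is of the moment at which its call begins: read the wrist's pose just before it.
- ctrl.close_job(): hands the job in; it is judged then, once.
The state is a dict: "clock": time; "joint_pos": joint angles; "qvel": joint speeds; "tau": joint torques, N m; "tool_pos": TCP position; "orientation": TCP orientation; "force": force on the tool from outside, world axes, zero at the start; "moment": the same for the moment, N m; "opening": finger opening in m; "gripper_force": force on a finger pad.
Only numpy, scipy, OpenCV 4.12 (cv2) and the standard library are available. Lean on these libraries where they do the work, as an engineer would, in place of code of your own. Each camera call takes 0.05 s, during which the arm holds its last target. There are 200 camera calls.

## Task

Switch the paint stand's isolator off and move the finished wheel, the one with a tyre, from its spindle to the small empty foam block, face up; then mount every bare rim from the orange tray on a spindle of its own, face up, turning it by feel until its hidden ribs drop between the lugs and it sits fully home. When that is done, switch the isolator back on, and leave the other things on the bench where they are.

Things in the scene. Friction and masses are not known exactly. Their poses are not given: they have to be found in the camera images.
- rim_a: Bare grey metal model-car rim, 54 mm diameter, 32 mm tall, 40 to 85 g, lying face up on the orange tray at any yaw; three or four alike are present. A plain cylinder to the gripper. Origin: centre of its open underside, z up through the closed five-spoked face.
- rim_b: As rim_a. Inside each rim's hollow barrel, out of sight, are five evenly spaced radial ribs, 12 mm wide, 20 mm tall from the underside up, leaving a clear bore of 29 mm. The angle of the ribs bears no relation to the spokes or the body's axes and differs from rim to rim.
- rim_c: As rim_a and rim_b.
- tray: Fixed orange-red printed tray, a flat plate 270 x 230 x 3 mm (x, y, z), on which the rims start. Origin: centre of its underside.
- stand: Fixed grey paint stand, a box 100 x 370 x 30 mm (x, y, z), with four spindles in a row along its y, 98 mm apart. Origin: centre of its underside.
- seat0 (a point): Seat of the first spindle (stand y = -147 mm): on its axis, at the height of a rim's underside when fully home, 36 mm above the bench, the top of a flat disc of 62 mm diameter. On the disc: a round boss, 26 mm diameter, 19 mm tall with 3 mm chamfer, and round it five evenly spaced round lugs, 6 mm diameter, 7 mm tall, centres 19.5 mm from the axis, at an unknown angle.
- seat1 (a point): Seat of the second spindle (stand y = -49 mm), as seat0. A rim lowered over the boss rides on the lug tops, 7 mm high, unless its ribs lie between the lugs; turned on the spot under a light push (about 4 N) it drops 7 mm somewhere within 72 degrees (1.26 rad), within about 0.1 rad either side of the right angle. Any rim fits any spindle, at five angles.
- seat2 (a point): Seat of the third spindle (stand y = +49 mm), as seat0. All spindles are fixed (the drive runs only from a foot pedal, so they never turn here); the angle of the lugs differs from one to the next.
- isolator_base: Fixed grey isolator housing, 75 x 60 x 30 mm (x, y, z), origin at the centre of its underside. Its x axis, along which the lever swings, points roughly to the robot's left. A white dot marks the on end (+x) of its top.
- isolator (a joint): Isolator toggle lever: 0 = off (leaning 0.5 rad towards the housing's -x), 1.0 = on (leaning 0.5 rad towards +x, the white dot). It starts on. Over-centre (weighted handle): it stays at either end and falls over by itself once pushed past the middle; about 2 N at the tip moves it. Pivot axis along the housing's y, 30 mm above its underside.
- lever_tip (a point): Middle of the black cross handle at the lever's tip (16 mm diameter, 36 mm long, along the housing's y), 58 mm from the pivot; about 81 mm above the bench at either end and 88 mm midway. The rod below it is 10 mm thick.
- paint_jar: Bystander: small glass paint jar with white cap, 38 mm diameter, 48 mm tall, origin at the centre of its underside. Leave alone.
- tyre_a: Bystander: black rubber tyre lying flat, 66 mm diameter, 26 mm tall, origin at the centre of its underside. Leave alone.
- tyre_b: Bystander: second tyre, as tyre_a. Leave alone.
- driver: Bystander: screwdriver lying on the bench. Leave alone.
- rim_d: As rim_a and rim_b.
- wheel: Finished wheel: the same rim with a black tyre on it, 65 mm diameter, 32 mm tall, 100 g, origin and axes as rim_a. It starts fully home on one of the four spindles and lifts straight off.
- block: Fixed grey-blue foam block, 110 x 110 x 20 mm (x, y, z), hard, empty at the start. Origin: centre of its underside.
- block_top (a point): Centre of the foam block's flat top, 20 mm above the bench.
- seat3 (a point): Seat of the fourth spindle (stand y = +147 mm), as seat0. Grip the rim firmly (about 40 N) while feeling for the drop: with a light grip or a hard push (over 20 N) the rim slides up in the fingers instead, which can be mistaken for the drop.

How it is judged:
By the outcome, as a careful person would: the job done as asked, in the order asked, and still so for the second after the job is handed in, with the robot touching nothing.
Of rim_a, rim_b, rim_c, rim_d only 3 to 4 are there at a start; the rules pass over those that are not, and their reading is None.
At some moment in a run one of rim_a, rim_b, rim_c, rim_d may be knocked a few centimetres aside while the robot is not near it.
It also fails if it takes over 210 s, if anything falls off the work surface, if the arm or the gripper's body presses on something with over 40 N, if the wrist force passes 120 N, or if a joint passes its speed limit or range.

## Working session

There is one attempt and no reset: what is moved stays moved. The work goes in short steps, Python scripts to look and compute and a shell command to move; the robot and the scene stay as the last step left them, time stands still between calls to the robot, and variables do not carry over. Pictures are saved under pics/ and viewed, at most 14 in all, crops included, and the job is handed in when it is done.

```bash
ls; mkdir -p pics; python3 - <<'E'
from plant import ctrl
import cv2
print(ctrl.get_obs())
for n in ("scene","top"):
    s=ctrl.snapshot(n); cv2.imwrite(f"pics/{n}0.png",s["frame"][:,:,::-1]); print(n,s["fovy"],s["cx"],s["cy"],s["R"],s["t"])
E
```

```text
drive.py
pics
plant.py
{'clock': 0.0, 'joint_pos': array([ 9.12785463e+01,  2.05900174e+01,  6.31678651e-01, -2.11068294e-02,
       -7.01358299e+01, -1.65064341e+01]), 'qvel': array([-0.05697083, -0.08834882,  0.02599445, -0.00397379,  0.14845413,
       -0.02735635]), 'tau': array([-2.20297239e-03, -5.82724464e+01,  2.93053633e+01,  6.99750736e+00,
        6.80579193e-03, -1.65612096e-04]), 'tool_pos': array([0.17719964, 0.65083803, 0.25061964]), 'orientation': array([ 1.79904074e+02, -7.73425852e-03, -1.52350696e+01]), 'force': array([-0.41117113,  0.69049746, -0.00590724]), 'moment': array([ 0.01975472, -0.02876073, -0.07608261]), 'gripper_force': 0.0, 'opening': 0.08770919554093132}
scene 57.142329807354095 310.97419041967845 242.1973118359347 [[ 0.13847192  0.99034207 -0.00693633]
 [ 0.69405379 -0.10203563 -0.71265564]
 [-0.70648062  0.09386861 -0.70147974]] [-0.09029392 -0.36105884  1.27922604]
top 57.41599869271335 316.76986322777356 246.9203812317581 [[ 5.40227514e-04 -9.99998772e-01  1.47134741e-03]
 [-9.86691219e-01 -7.72284679e-04 -1.62603328e-01]
 [ 1.62604265e-01 -1.36392278e-03 -9.86690424e-01]] [-0.01150594  0.59283143  0.79674371]
```
View pics/top0.png

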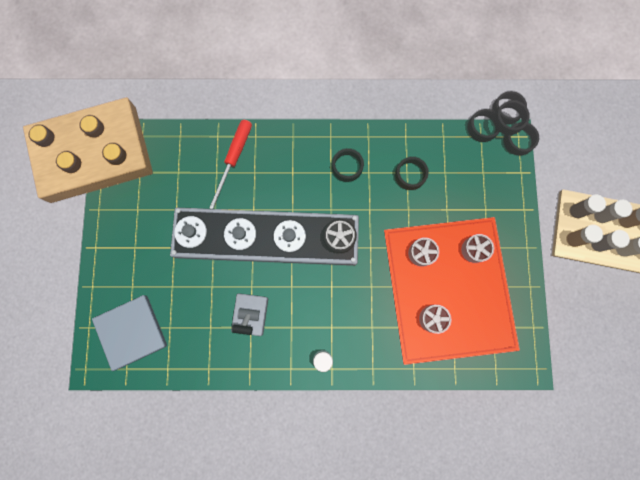

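View pics/scene0.png

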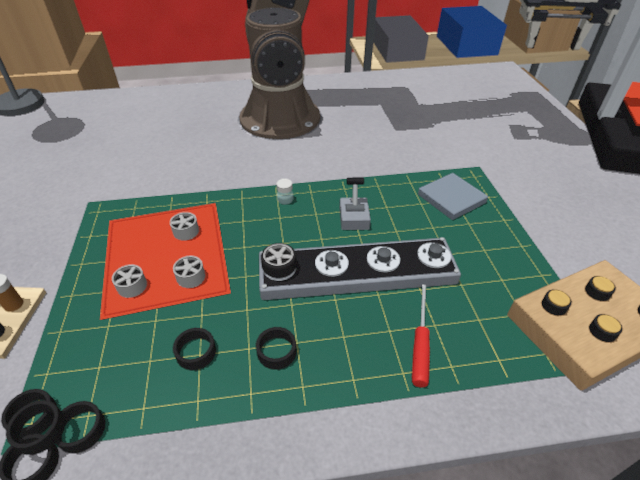

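The top view shows three rims on the tray at about (425,251), (480,248) and (436,319). The wheel is at (340,235) and the empty spindles at (190,232), (240,234) and (289,236). The lever handle is at (242,329) and the block at (128,332). The scene view agrees. The handle appears to lean toward the robot, so I'll measure that rather than rely on the text.

```bash
cat > vis.py <<'E'
import numpy as np, cv2
from plant import ctrl
from scipy.spatial.transform import Rotation as Ro
def pose():
    o=ctrl.get_obs(); return Ro.from_euler('xyz',o['orientation'],degrees=True).as_matrix(), o['tool_pos'], o
def snap(n):
    """frame, world point per pixel (nan w/o depth), f, camera->world R, centre"""
    Rt,p,_=pose(); s=ctrl.snapshot(n)
    if n=='wrist':
        T=s['T_tool_cam']; R=Rt@T[:3,:3]; c=Rt@T[:3,3]+p
    else: R=s['R'].T; c=-R@s['t']
    f=240/np.tan(np.radians(s['fovy']/2))
    v,u=np.mgrid[:480,:640]; d=np.dstack([(u-s['cx'])/f,(v-s['cy'])/f,np.ones(u.shape)])
    z=np.where(s['z_map']>0,s['z_map'],np.nan)
    P=(d*z[...,None])@R.T+c
    return dict(im=s['frame'],P=P,D=d@R.T,c=c,R=R,f=f,cx=s['cx'],cy=s['cy'])
def onplane(S,u,v,z):
    d=S['D'][int(round(v)),int(round(u))]; return S['c']+d*(z-S['c'][2])/d[2]
def tool(target):
    """shift in tool axes from the present measured pose"""
    Rt,p,_=pose(); return (Rt.T@(np.array(target)-p)).round(4)
def blobs(S,mask,amin=80):
    n,l,st,ce=cv2.connectedComponentsWithStats(mask.astype(np.uint8))
    return [(l==i,st[i],ce[i]) for i in range(1,n) if st[i][4]>=amin]
E
python3 - <<'E'
from vis import *
np.set_printoptions(precision=4,suppress=True)
for n in('top','scene'):
    S=snap(n); P=S['P']; im=S['im'].astype(int); z=P[...,2]
    print(n,'cam',S['c'], 'mat z', np.nanmedian(z[350:380,170:300]) if n=='top' else '')
    hsv=cv2.cvtColor(S['im'],cv2.COLOR_RGB2HSV)
    for lab,lo,hi in(('rim',.028,.045),('wheel',.06,.075),('boss',.049,.0585),('disc',.0345,.0385),('block',.015,.025),('lever',.074,.1),('housing',.027,.033)):
        m=(z>lo)&(z<hi)&(abs(P[...,1])<.5)&(P[...,0]>.3)&(P[...,0]<.85)
        for b,st,ce in blobs(S,m,40):
            q=P[b]; (c,wh,a)=cv2.minAreaRect(q[:,:2].astype(np.float32)); cc,r=cv2.minEnclosingCircle(q[:,:2].astype(np.float32))
            print(lab,'px',ce.round(),'n',st[4],'med',np.median(q,0),'rect',np.array(c),np.array(wh),round(a,1),'circ',np.array(cc),round(r,4))
E
```

```text
top cam [ 0.4554 -0.01    0.8826] mat z 0.0004061553260488182
rim px [103. 157.] n 2322 med [0.777  0.4216 0.0437] rect [0.7764 0.4161] [0.1459 0.1679] 0.2 circ [0.7765 0.43  ] 0.1005
rim px [507. 130.] n 101 med [ 0.8365 -0.3959  0.0364] rect [ 0.8389 -0.4046] [0.0513 0.0135] 80.5 circ [ 0.8444 -0.4055] 0.0258
rim px [256. 235.] n 6939 med [0.6174 0.1104 0.0308] rect [0.6201 0.0927] [0.3684 0.0996] 87.7 circ [0.6214 0.0932] 0.1891
rim px [479. 247.] n 381 med [ 0.5957 -0.3287  0.0325] rect [ 0.596  -0.3302] [0.0538 0.0529] 66.6 circ [ 0.5957 -0.3303] 0.0274
rim px [424. 251.] n 379 med [ 0.5889 -0.2238  0.0326] rect [ 0.5884 -0.2225] [0.0522 0.054 ] 43.9 circ [ 0.5887 -0.2225] 0.0274
rim px [250. 311.] n 826 med [0.4708 0.1147 0.0301] rect [0.4658 0.1203] [0.0592 0.0745] 82.6 circ [0.4658 0.119 ] 0.0451
rim px [436. 318.] n 405 med [ 0.4577 -0.241   0.0326] rect [ 0.4578 -0.2393] [0.0534 0.053 ] 89.9 circ [ 0.4574 -0.2394] 0.0273
wheel px [ 89. 125.] n 299 med [0.8345 0.4384 0.067 ] rect [0.8335 0.4406] [0.0406 0.0326] 88.7 circ [0.8362 0.4406] 0.0209
wheel px [112. 152.] n 336 med 
[... 9916 characters left out ...]
.3681 0.1025] 87.9 circ [0.6202 0.0909] 0.189
housing px [187. 266.] n 162 med [ 0.5821 -0.2249  0.0315] rect [ 0.5834 -0.2259] [0.043  0.0466] 80.8 circ [ 0.5837 -0.2249] 0.0239
housing px [128. 278.] n 277 med [ 0.5979 -0.3298  0.0313] rect [ 0.5959 -0.3313] [0.054  0.0515] 48.2 circ [ 0.5945 -0.3318] 0.0287
housing px [189. 275.] n 74 med [ 0.6093 -0.2189  0.0298] rect [ 0.6021 -0.2212] [0.0276 0.0534] 9.6 circ [ 0.5896 -0.2234] 0.0268
housing px [533. 328.] n 144 med [0.8037 0.3472 0.0298] rect [0.8025 0.3461] [0.099  0.0038] 17.0 circ [0.8023 0.3469] 0.0496
housing px [ 35. 415.] n 70 med [ 0.8403 -0.4228  0.03  ] rect [ 0.8409 -0.4176] [0.0084 0.039 ] 15.0 circ [ 0.8443 -0.4167] 0.0196
```

```bash
python3 - <<'E'
import cv2
a=cv2.imread('pics/top0.png')[275:355,200:300]; b=cv2.imread('pics/scene0.png')[165:245,310:410]
cv2.imwrite('pics/iso0.png',cv2.resize(cv2.hconcat([a,b]),None,fx=4,fy=4,interpolation=cv2.INTER_CUBIC))
E
```

```text
(no output)
```

View pics/iso0.png

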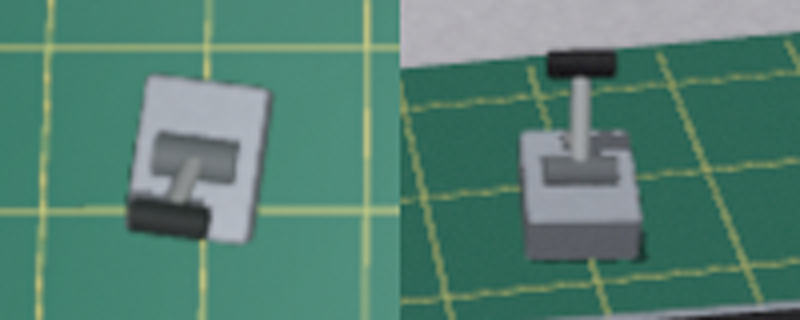

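The handle (top crop, about (168,216)) leans toward the robot, so the on end is at -x in the world and off is toward +x. The measured sizes and heights agree with the text. I'll approach the lever from the robot side, with the gripper closed.

```bash
python3 -c "
from vis import *
print(tool([.405,.1265,.2]))"
```

```text
[0.3576 0.4462 0.0515]
```

The rows are not in the units I measure in: shifts go in units of 100 mm. I convert before sending: 0.358 m is 3.58, 0.446 m is 4.46.

```bash
echo '[0.5,0.625,0.07,-8,0,1,1.25,0.14,-8,0,1.5,1.875,0.22,-8,0,2,2.5,0.3,-8,0,2.5,3.1,0.37,-8,0,3,3.75,0.44,-8,0,3.58,4.46,0.51,-8,0,3.58,4.46,0.51,-8,0]' | python3 drive.py; echo '[0,0,0,0,0,0,0,0,0,0,0,0,0,0,0]' | python3 drive.py; python3 -c "
from vis import *
print(pose()[2]['tool_pos'],pose()[2]['orientation'],tool([.405,.1265,.095]),tool([.462,.119,.095]))"
```

```text
clock: 1.2
tool_pos: [0.3764, 0.1929, 0.2069]
orientation: [-179.9, -0.0, -7.2]
force: [0.8, 0.7, -0.1]
opening: 0.0134
gripper_force: 0.0
clock: 1.58
tool_pos: [0.3759, 0.1957, 0.2069]
orientation: [-180.0, -0.0, -7.2]
force: [0.2, 0.6, -0.3]
opening: 0.0004
gripper_force: 0.0
[0.37586887 0.19566223 0.20685026] [-1.79983788e+02 -8.95082795e-03 -7.15057884e+00] [0.0375 0.065  0.1118] [0.095  0.0654 0.1118]
```

```bash
echo '[0.375,0.65,0,0,0,0.375,0.65,0,0,0,0.375,0.65,0.55,0,0,0.375,0.65,1.12,0,0,0.375,0.65,1.12,0,0,0.375,0.65,1.12,0,0]' | python3 drive.py; python3 -c "
from vis import *
print(tool([.405,.1265,.095]),tool([.462,.119,.095]))"
```

```text
clock: 2.33
tool_pos: [0.4059, 0.1268, 0.0962]
orientation: [-180.0, -0.1, -7.1]
force: [0.4, 0.1, 0.7]
opening: 0.0005
gripper_force: 0.0
[-0.0009  0.0004  0.0012] [0.0566 0.0008 0.0013]
```

Converted, -0.06 m is -0.6, 0.06 m is 0.6.

```bash
echo '[0.2,0,0,0,0,0.35,0,0,0,0,0.45,0,0,0,0,0.52,0,0,0,0,0.6,0,0,0,0,0.6,0,0,0,0,0.2,0,0,0,0,0.1,0,-0.6,0,0]' | python3 drive.py; echo '[0,0,-0.5,0,0.088,0,0,-0.5,0,0.088,0,0,-0.5,0,0.088]' | python3 drive.py; python3 - <<'E'
from vis import *
S=snap('top');z=S['P'][...,2];P=S['P']
m=(z>.07)&(z<.1)&(P[...,0]>.35)&(P[...,0]<.55)&(abs(P[...,1]-.12)<.08)
for b,st,ce in blobs(S,m,20): print(ce,st[4],np.median(P[b],0))
print(tool([.6143,-.0545,.15]))
cv2.imwrite('pics/t1.png',cv2.resize(S['im'][255:375,160:360,::-1],None,fx=4,fy=4))
E
```

```text
clock: 3.32
tool_pos: [0.4101, 0.1214, 0.1513]
orientation: [179.5, 0.5, -7.3]
force: [2.0, 0.8, 0.5]
opening: 0.0001
gripper_force: 0.0
clock: 3.7
tool_pos: [0.4144, 0.124, 0.2045]
orientation: [-180.0, 0.0, -7.2]
force: [-0.3, -0.6, -0.7]
opening: 0.025
gripper_force: 0.0
[246.1576087 298.25     ] 184 [0.49290162 0.11680607 0.08645202]
[0.221  0.1516 0.0537]
```

View pics/t1.png

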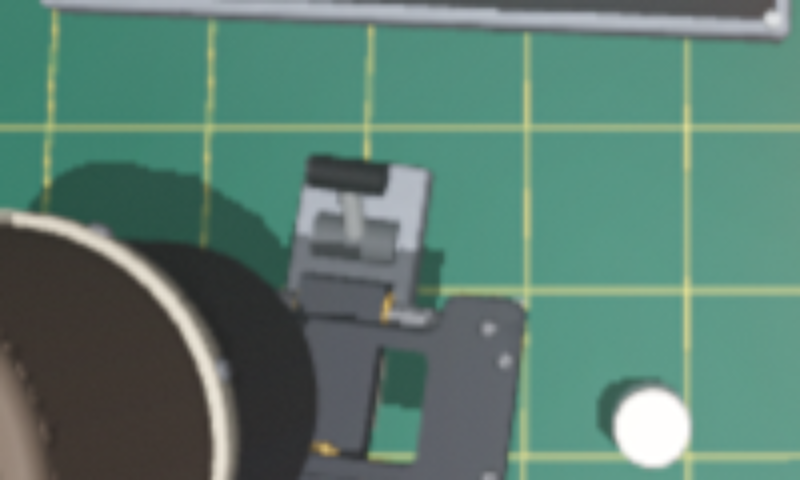

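The lever now leans away from the robot, with its handle at (0.493, 0.117), so the isolator is off. Next is the wheel.

```bash
echo '[0.51,0.35,0,10,0.088,1.02,0.7,0,20,0.088,1.53,1.05,0.2,30,0.088,2,1.4,0.4,40,0.088,2.21,1.516,0.5,50,0.088,2.21,1.516,0.54,60,0.088,2.21,1.516,0.54,70,0.088,2.21,1.516,0.54,80,0.088]' | python3 drive.py; echo '[0,0,0,0,0.088,0,0,0,0,0.088]' | python3 drive.py; python3 - <<'E'
from vis import *
print(tool([.6143,-.0545,.064]),pose()[2]['joint_pos'])
S=snap('wrist'); cv2.imwrite('pics/w1.png',S['im'][:,:,::-1])
z=S['P'][...,2];P=S['P']
m=(z>.06)&(z<.075)
for b,st,ce in blobs(S,m,200): print(ce,st[4],np.median(P[b],0),cv2.minEnclosingCircle(P[b][:,:2].astype(np.float32)))
E
```

```text
clock: 4.75
tool_pos: [0.6141, -0.0545, 0.1482]
orientation: [179.8, -0.0, -87.6]
force: [-0.7, 0.4, 0.2]
opening: 0.0879
gripper_force: 0.0
clock: 5.0
tool_pos: [0.6147, -0.0541, 0.1497]
orientation: [179.9, -0.0, -87.0]
force: [-0.2, 0.6, -0.0]
opening: 0.0874
gripper_force: 0.0
[0.0004 0.0002 0.0857] [ 1.30776727e+01  1.98744340e+01 -1.45076600e+01 -5.19669206e-03
 -5.57209575e+01 -1.00883946e+01]
[320.27317497 256.01665701] 6904 [ 0.61484167 -0.05728383  0.06667837] ((0.6137717962265015, -0.05505380406975746), 0.03243901580572128)
```

View pics/w1.png

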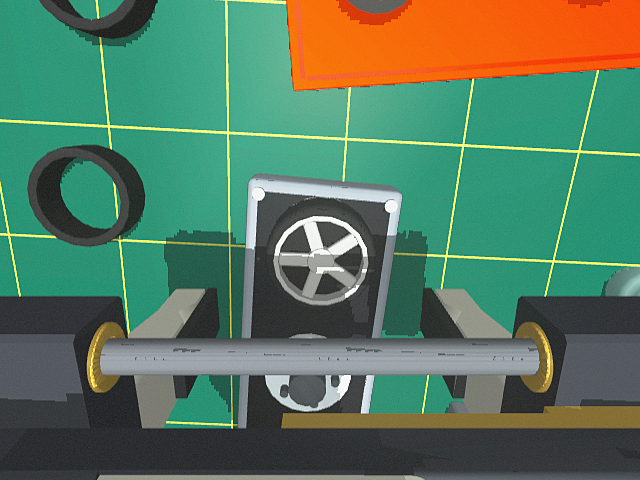

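The wrist view shows the wheel at (320,256), measured at (0.614, -0.055) with its top at z≈0.067, which matches the fixed cameras. I'll lower, grip and lift.

```bash
echo '[0,0,0.5,0,0.088,0,0,0.85,0,0.088,0,0,0.85,0,0.088,0,0,0.85,0,0.04,0,0,0.85,0,0.04,0,0,0.85,0,0.04,0,0,0.85,0,0.04,0,0,0.85,0,0.04]' | python3 drive.py; echo '[0,0,-0.2,0,0.04,0,0,-0.7,0,0.04,0,0,-1.3,0,0.04,0,0,-1.3,0,0.04,0,0,-1.3,0,0.04]' | python3 drive.py;python3 -c "
from vis import *
print(tool([.4308,.354,.19]))"
```

```text
clock: 6.05
tool_pos: [0.6148, -0.054, 0.0671]
orientation: [-180.0, 0.0, -87.2]
force: [-3.3, 1.1, 6.5]
opening: 0.0642
gripper_force: 30.0
clock: 6.68
tool_pos: [0.6148, -0.0539, 0.1962]
orientation: [-179.9, 0.0, -87.2]
force: [0.2, -0.1, -0.9]
opening: 0.0639
gripper_force: 30.0
[-0.4163  0.1642  0.0064]
```

Converted, -0.416 m is -4.16, -0.39 m is -3.9.

```bash
echo '[-0.56,0.22,0,0,0.04,-1.12,0.44,0,0,0.04,-1.68,0.66,0,0,0.04,-2.24,0.88,0,0,0.04,-2.8,1.1,0,0,0.04,-3.36,1.32,0,0,0.04,-3.9,1.54,0,0,0.04,-4.16,1.64,0,0,0.04]' | python3 drive.py; echo '[0,0,0,0,0.04,0,0,0,0,0.04]' | python3 drive.py; python3 - <<'E'
from vis import *
print(pose()[2]['tool_pos'],tool([.4308,.354,.054]))
E
```

```text
clock: 7.68
tool_pos: [0.4293, 0.3554, 0.1942]
orientation: [179.9, -0.1, -87.1]
force: [0.9, 0.1, 0.2]
opening: 0.0641
gripper_force: 30.0
clock: 7.92
tool_pos: [0.4308, 0.3527, 0.1946]
orientation: [179.9, -0.1, -87.2]
force: [-0.0, 0.4, -0.8]
opening: 0.0643
gripper_force: 30.0
[0.4308325  0.35273915 0.19460684] [-0.0015 -0.0002  0.1406]
```

```bash
echo '[0,0,0.6,0,0.04,0,0,1.1,0,0.04,0,0,1.3,0,0.04,0,0,1.39,0,0.04,0,0,1.39,0,0.04]' | python3 drive.py;echo '[0,0,0.01,0,0.04,0,0,0.02,0,0.04,0,0,0.03,0,0.04,0,0,0.04,0,0.04]' | python3 drive.py
```

```text
clock: 8.55
tool_pos: [0.4316, 0.3529, 0.0566]
orientation: [180.0, -0.0, -87.3]
force: [-0.3, 0.3, -0.3]
opening: 0.0644
gripper_force: 30.0
clock: 9.05
tool_pos: [0.4312, 0.3537, 0.053]
orientation: [-180.0, 0.0, -87.2]
force: [-0.1, 0.6, -1.7]
opening: 0.064
gripper_force: 30.0
```

Converted, 0.003 m is 0.03, 0.002 m is 0.02.

```bash
echo '[0,0,0.02,0,0.04,0,0,0.03,0,0.04,0,0,0.03,0,0.04]' | python3 drive.py
```

```text
clock: 9.43
tool_pos: [0.4313, 0.3537, 0.0511]
orientation: [-180.0, 0.0, -87.2]
force: [-4.3, -2.7, 13.9]
opening: 0.0644
gripper_force: 30.0
```

Converted, -0.15 m is -1.5, -0.11 m is -1.1.

```bash
echo '[0,0,0,0,0.088,0,0,0,0,0.088,0,0,0,0,0.088,0,0,-0.5,0,0.088,0,0,-1.1,0,0.088,0,0,-1.5,0,0.088,0,0,-1.5,0,0.088]' | python3 drive.py; cat > rims.py <<'E'
from vis import *
np.set_printoptions(precision=4,suppress=True)
for n in('top','scene'):
    S=snap(n);P=S['P'];z=P[...,2]
    for lab,lo,hi,x0,x1,y0,y1 in(('tray',.027,.045,.4,.72,-.42,-.11),('stand',.0585,.082,.56,.68,-.12,.3),('block',.045,.06,.36,.5,.27,.43)):
        m=(z>lo)&(z<hi)&(P[...,0]>x0)&(P[...,0]<x1)&(P[...,1]>y0)&(P[...,1]<y1)
        for b,st,ce in blobs(S,m,60):
            q=P[b]; c,r=cv2.minEnclosingCircle(q[:,:2].astype(np.float32)); print(n,lab,ce.round(),'circ',np.array(c),round(r,4),'ztop',np.percentile(q[:,2],[50,90]))
E
python3 rims.py; python3 -c "
from vis import *
print(tool([.588,-.2229,.15]))"
```

```text
clock: 10.3
tool_pos: [0.4324, 0.3551, 0.2034]
orientation: [-179.8, 0.3, -87.2]
force: [-1.1, -0.9, -0.6]
opening: 0.0877
gripper_force: 0.0
top tray [479. 247.] circ [ 0.5958 -0.3302] 0.0277 ztop [0.0324 0.0347]
top tray [424. 251.] circ [ 0.5887 -0.2222] 0.0274 ztop [0.0324 0.035 ]
top tray [436. 318.] circ [ 0.4573 -0.2398] 0.0276 ztop [0.0325 0.0349]
top block [122. 332.] circ [0.432  0.3528] 0.0325 ztop [0.0502 0.0523]
scene tray [182. 222.] circ [ 0.4563 -0.2407] 0.0288 ztop [0.0328 0.0353]
scene tray [187. 268.] circ [ 0.5875 -0.2233] 0.0279 ztop [0.0326 0.0352]
scene tray [127. 277.] circ [ 0.5938 -0.3314] 0.0284 ztop [0.0328 0.0352]
scene block [454. 183.] circ [0.4307 0.3507] 0.0334 ztop [0.0502 0.0524]
[ 0.5833 -0.1291  0.0493]
```

The wheel stands flat and centred on the block. Next is rim B.

Converted, 0.48 m is 4.8, 0.42 m is 4.2.

```bash
echo '[0.6,-0.13,0,0,0.088,1.2,-0.26,0,0,0.088,1.8,-0.4,0,0,0.088,2.4,-0.53,0,0,0.088,3,-0.66,0,0,0.088,3.6,-0.8,0,0,0.088,4.2,-0.93,0,0,0.088,4.8,-1.06,0,0,0.088]' | python3 drive.py; echo '[0.6,-0.13,0,0,0.088,1.03,-0.23,0.2,0,0.088,1.03,-0.23,0.49,0,0.088,1.03,-0.23,0.49,0,0.088]' | python3 drive.py; python3 - <<'E'
from vis import *
np.set_printoptions(precision=4,suppress=True)
S=snap('wrist');P=S['P'];z=P[...,2]
for b,st,ce in blobs(S,(z>.027)&(z<.045)&(P[...,1]<-.12),300): c,r=cv2.minEnclosingCircle(P[b][:,:2].astype(np.float32));print(ce,c,r)
print(tool([.588,-.2229,.033]),pose()[2]['tool_pos'])
E
```

```text
clock: 11.4
tool_pos: [0.5598, -0.1228, 0.1979]
orientation: [179.8, 0.0, -87.2]
force: [2.2, 1.1, -0.2]
opening: 0.0874
gripper_force: 0.0
clock: 11.9
tool_pos: [0.5856, -0.2228, 0.1464]
orientation: [179.5, 0.1, -87.3]
force: [-1.2, 0.3, 1.1]
opening: 0.0879
gripper_force: 0.0
[310.2104  57.6624] (0.5943765640258789, -0.3315828740596771) 0.027236798778176308
[521.1987 225.8751] (0.45659345388412476, -0.24024704098701477) 0.027611026540398598
[314.4425 243.462 ] (0.5876045823097229, -0.22374793887138367) 0.02729126065969467
[ 0.0005 -0.0016  0.1156] [ 0.5869 -0.2226  0.1486]
```

```bash
echo '[0,-0.01,0.6,0,0.088,0,-0.01,1,0,0.088,0,-0.01,1.17,0,0.088,0,-0.01,1.17,0,0.088,0,-0.01,1.17,0,0.03,0,-0.01,1.17,0,0.03,0,-0.01,1.17,0,0.03,0,-0.01,1.17,0,0.03]' | python3 drive.py; echo '[0,0,0,0,0.03,0,0,0,0,0.03,0,0,-0.3,0,0.03,0,0,-0.9,0,0.03,0,0,-1.2,0,0.03,0,0,-1.2,0,0.03]' | python3 drive.py;python3 -c "
from vis import *
print(tool([.6141,-.0545,.12]))"
```

```text
clock: 12.95
tool_pos: [0.5893, -0.2225, 0.0343]
orientation: [-180.0, -0.0, -87.2]
force: [-1.3, 0.5, 4.6]
opening: 0.0532
gripper_force: 28.8
clock: 13.7
tool_pos: [0.5908, -0.2227, 0.1568]
orientation: [-179.7, -0.1, -87.2]
force: [-0.2, 0.5, -0.6]
opening: 0.0535
gripper_force: 30.0
[-0.1669 -0.0312  0.0368]
```

Converted, -0.167 m is -1.67, -0.112 m is -1.12.

```bash
echo '[-0.56,-0.1,0,0,0.03,-1.12,-0.2,0,0,0.03,-1.67,-0.31,0,0,0.03,-1.67,-0.31,0.2,0,0.03,-1.67,-0.31,0.37,0,0.03,-1.67,-0.31,0.37,0,0.03,-1.67,-0.31,0.37,0,0.03]' | python3 drive.py; cat > inhand.py <<'E'
from vis import *
import sys
np.set_printoptions(precision=4,suppress=True)
Rt,p,o=pose(); S=snap('wrist'); L=(S['P']-p)@Rt   # tool coords
m=(L[...,2]<.012)&(L[...,2]>-.02)&(abs(L[...,1])<.0265)&(abs(L[...,0])<.045)
for b,st,ce in blobs(S,m,100):
    q=L[b]; c,r=cv2.minEnclosingCircle(q[:,:2].astype(np.float32)); print('px',ce.round(),st[4],'circ tool',np.array(c),round(r,4),'z',np.percentile(q[:,2],[10,50]))
print('tcp',p,'ft',o['force'])
if len(sys.argv)>3: print('shift to seat',tool([float(a) for a in sys.argv[1:4]]))
E
python3 inhand.py .6141 -.0545 .08
```

```text
clock: 14.58
tool_pos: [0.6122, -0.055, 0.1167]
orientation: [180.0, -0.0, -87.3]
force: [-0.0, 0.6, -0.3]
opening: 0.0533
gripper_force: 30.0
px [318. 304.] 9360 circ tool [ 0.006 -0.   ] 0.0269 z [-0.0009  0.0018]
px [319. 384.] 1789 circ tool [-0.0158  0.0003] 0.0211 z [-0.0012  0.0006]
tcp [ 0.6122 -0.055   0.1167] ft [-0.026   0.627  -0.2677]
shift to seat [-0.0003 -0.0017  0.0371]
```

```bash
sed -i "s/^print('tcp'/q=L[m]; q=q[(q[:,2]<.004)]; print('xext',np.percentile(q[:,0],[.2,99.8]),'yext',np.percentile(q[:,1],[.2,99.8]))\nprint('tcp'/" inhand.py; python3 inhand.py .6141 -.0545 .08
```

```text
px [318. 303.] 9340 circ tool [ 0.0056 -0.0001] 0.0269 z [-0.0008  0.0018]
px [320. 384.] 1794 circ tool [-0.0156  0.0004] 0.021 z [-0.0012  0.0006]
xext [-0.0255  0.0279] yext [-0.0265  0.0261]
tcp [ 0.6124 -0.0549  0.1171] ft [-0.402   0.3413 -0.6996]
shift to seat [-0.0002 -0.0016  0.0373]
```

Converted, -0.002 m is -0.02, -0.001 m is -0.01.

```bash
echo '[-0.01,-0.02,0.1,0,0.03,-0.01,-0.02,0.25,0,0.03,-0.01,-0.02,0.34,0,0.03,-0.01,-0.02,0.38,0,0.03,-0.01,-0.02,0.41,0,0.03,-0.01,-0.02,0.41,0,0.03]' | python3 drive.py; echo '[0,0,0.01,0,0.03,0,0,0.02,0,0.03,0,0,0.02,0,0.03]' | python3 drive.py
```

```text
clock: 15.42
tool_pos: [0.6141, -0.053, 0.0757]
orientation: [180.0, -0.0, -87.2]
force: [-0.2, -0.2, -0.1]
opening: 0.0529
gripper_force: 30.0
clock: 15.8
tool_pos: [0.6142, -0.0531, 0.0739]
orientation: [-180.0, -0.0, -87.2]
force: [-0.2, -0.2, -0.2]
opening: 0.0534
gripper_force: 30.0
```

Converted, 0.001 m is 0.01.

```bash
echo '[0,0,0.01,0,0.03,0,0,0.01,0,0.03,0,0,0.01,0,0.03]' | python3 drive.py;echo '[0,0,0.01,0,0.03,0,0,0.01,0,0.03,0,0,0.01,0,0.03]' | python3 drive.py
```

```text
clock: 16.18
tool_pos: [0.6141, -0.0531, 0.0728]
orientation: [-180.0, -0.0, -87.2]
force: [-0.2, 0.5, -0.3]
opening: 0.0533
gripper_force: 30.0
clock: 16.55
tool_pos: [0.6141, -0.0531, 0.0717]
orientation: [180.0, -0.0, -87.2]
force: [0.3, 0.2, -0.7]
opening: 0.0532
gripper_force: 30.0
```

Converted, 0.001 m is 0.01.

```bash
echo '[0,0,0.01,0,0.03,0,0,0.01,0,0.03,0,0,0.01,0,0.03]' | python3 drive.py;echo '[0,0,0.01,0,0.03,0,0,0.01,0,0.03,0,0,0.01,0,0.03]' | python3 drive.py;echo '[0,0,0.01,0,0.03,0,0,0.01,0,0.03,0,0,0.01,0,0.03]' | python3 drive.py; python3 inhand.py
```

```text
clock: 16.92
tool_pos: [0.6141, -0.0531, 0.0707]
orientation: [180.0, -0.0, -87.2]
force: [-0.1, -1.3, -0.6]
opening: 0.053
gripper_force: 30.0
clock: 17.3
tool_pos: [0.6141, -0.0531, 0.0697]
orientation: [180.0, -0.0, -87.2]
force: [0.6, -1.5, 0.2]
opening: 0.0534
gripper_force: 30.0
clock: 17.68
tool_pos: [0.6141, -0.053, 0.0687]
orientation: [180.0, -0.0, -87.2]
force: [0.6, -1.7, -0.3]
opening: 0.0533
gripper_force: 30.0
px [318. 303.] 9341 circ tool [ 0.0058 -0.    ] 0.0268 z [-0.0009  0.0018]
px [320. 384.] 1771 circ tool [-0.0155  0.0006] 0.0208 z [-0.0011  0.0007]
xext [-0.0257  0.028 ] yext [-0.0265  0.0261]
tcp [ 0.6141 -0.053   0.0687] ft [ 0.5711 -1.6567 -0.2998]
```

Converted, 0.001 m is 0.01, 0.0007 m is 0.007.

```bash
echo '[0.007,0,0.01,0,0.03,0.007,0,0.01,0,0.03]' | python3 drive.py;echo '[0,0,0.01,0,0.03,0,0,0.01,0,0.03]' | python3 drive.py;echo '[0,0,0.01,0,0.03,0,0,0.01,0,0.03]' | python3 drive.py
```

```text
clock: 17.98
tool_pos: [0.6138, -0.0537, 0.0675]
orientation: [180.0, 0.0, -87.2]
force: [-0.0, 0.1, -0.3]
opening: 0.0532
gripper_force: 30.0
clock: 18.23
tool_pos: [0.614, -0.0537, 0.0673]
orientation: [180.0, -0.0, -87.2]
force: [-2.1, -0.2, 4.8]
opening: 0.0533
gripper_force: 30.0
clock: 18.48
tool_pos: [0.614, -0.0537, 0.0672]
orientation: [-180.0, -0.0, -87.2]
force: [-4.9, 2.6, 12.7]
opening: 0.0528
gripper_force: 30.0
```

Contact came at TCP 0.0673, exactly the home height, and the rim had not slid in the hand. I'll release, retreat and check from the cameras.

```bash
echo '[0,0,-0.02,0,0.088,0,0,-0.02,0,0.088,0,0,-0.02,0,0.088,0,0,-0.5,0,0.088,0.6,0.1,-0.8,0,0.088,1.2,0.15,-0.8,0,0.088,1.8,0.18,-0.8,0,0.088,2.4,0.2,-0.8,0,0.088]' | python3 drive.py;echo '[0.35,0,0,0,0.088,0.35,0,0,0,0.088,0.35,0,0,0,0.088]' | python3 drive.py; python3 rims.py; python3 - <<'E'
from vis import *
np.set_printoptions(precision=4,suppress=True)
S=snap('wrist');P=S['P'];z=P[...,2]
for b,st,ce in blobs(S,(z>.027)&(z<.045)&(P[...,1]<-.12),300): c,r=cv2.minEnclosingCircle(P[b][:,:2].astype(np.float32));print(ce,c,r)
print(tool([.5948,-.331,.033]),pose()[2]['tool_pos'])
E
```

```text
clock: 19.48
tool_pos: [0.6055, -0.2963, 0.1458]
orientation: [-180.0, -0.0, -87.2]
force: [1.6, 0.5, 0.1]
opening: 0.0879
gripper_force: 0.0
clock: 19.85
tool_pos: [0.6071, -0.3291, 0.1452]
orientation: [180.0, 0.0, -87.3]
force: [-0.1, 0.7, 0.4]
opening: 0.0875
gripper_force: 0.0
top stand [339. 235.] circ [ 0.6143 -0.0536] 0.027 ztop [0.0653 0.0678]
top block [122. 332.] circ [0.4315 0.3523] 0.0327 ztop [0.0501 0.0524]
scene tray [182. 222.] circ [ 0.4554 -0.2404] 0.0291 ztop [0.0327 0.0352]
scene tray [127. 277.] circ [ 0.5949 -0.332 ] 0.0283 ztop [0.0328 0.035 ]
scene stand [277. 256.] circ [ 0.613  -0.0551] 0.0282 ztop [0.0653 0.068 ]
scene block [454. 183.] circ [0.4313 0.3513] 0.033 ztop [0.05   0.0522]
[339.3926 241.0358] (0.5945833921432495, -0.33181920647621155) 0.02733202651143074
[0.0021 0.013  0.1129] [ 0.6076 -0.3282  0.1459]
```

Converted, 0.114 m is 1.14, 0.013 m is 0.13.

```bash
echo '[0.03,0.13,0.2,0,0.088,0.03,0.13,0.7,0,0.088,0.03,0.13,1.05,0,0.088,0.03,0.13,1.14,0,0.088,0.03,0.13,1.14,0,0.03,0.03,0.13,1.14,0,0.03,0.03,0.13,1.14,0,0.03,0.03,0.13,1.14,0,0.03]' | python3 drive.py; echo '[0,0,0,0,0.03,0,0,0,0,0.03,0,0,-0.3,0,0.03,0,0,-0.9,0,0.03,0,0,-1.2,0,0.03,0,0,-1.2,0,0.03]' | python3 drive.py;python3 -c "
from vis import *
print(tool([.618,.043,.12]))"
```

```text
clock: 21.0
tool_pos: [0.595, -0.3332, 0.0327]
orientation: [-179.9, -0.0, -87.2]
force: [-1.2, 0.1, 6.0]
opening: 0.0535
gripper_force: 30.6
clock: 21.75
tool_pos: [0.596, -0.3336, 0.1551]
orientation: [-179.7, -0.1, -87.2]
force: [0.9, 0.7, -1.6]
opening: 0.0529
gripper_force: 30.0
[-0.3751 -0.0401  0.0346]
```

Converted, -0.375 m is -3.75, -0.36 m is -3.6.

```bash
echo '[-0.6,-0.06,0,0,0.03,-1.2,-0.13,0,0,0.03,-1.8,-0.19,0,0,0.03,-2.4,-0.26,0,0,0.03,-3,-0.32,0,0,0.03,-3.6,-0.39,0,0,0.03,-3.75,-0.4,0.2,0,0.03,-3.75,-0.4,0.35,0,0.03]' | python3 drive.py; echo '[0,0,0,0,0.03,0,0,0,0,0.03]' | python3 drive.py; python3 inhand.py .618 .043 .08
```

```text
clock: 22.75
tool_pos: [0.6155, 0.0447, 0.1149]
orientation: [179.9, -0.0, -87.1]
force: [-0.2, 0.3, 0.1]
opening: 0.0535
gripper_force: 30.0
clock: 23.0
tool_pos: [0.6165, 0.0424, 0.1168]
orientation: [180.0, -0.0, -87.3]
force: [0.2, -0.2, -0.3]
opening: 0.0535
gripper_force: 30.0
px [318. 306.] 8515 circ tool [0.0059 0.    ] 0.0268 z [-0.0023  0.0019]
px [320. 387.] 2715 circ tool [-0.0143  0.0003] 0.0234 z [-0.0026 -0.0004]
xext [-0.0279  0.0257] yext [-0.0265  0.026 ]
tcp [0.6165 0.0424 0.1168] ft [ 0.1858 -0.1918 -0.2955]
shift to seat [-0.0004 -0.0013  0.0372]
```

Converted, -0.0014 m is -0.014, 0.0005 m is 0.005.

```bash
echo '[0.005,-0.014,0.1,0,0.03,0.005,-0.014,0.25,0,0.03,0.005,-0.014,0.35,0,0.03,0.005,-0.014,0.4,0,0.03,0.005,-0.014,0.42,0,0.03,0.005,-0.014,0.42,0,0.03]' | python3 drive.py; echo '[0,0,0.01,0,0.03,0,0,0.015,0,0.03,0,0,0.015,0,0.03]' | python3 drive.py;echo '[0,0,0.01,0,0.03,0,0,0.01,0,0.03]' | python3 drive.py;
```

```text
clock: 23.8
tool_pos: [0.6179, 0.0431, 0.0748]
orientation: [-180.0, -0.0, -87.2]
force: [1.1, -0.5, 0.3]
opening: 0.0533
gripper_force: 30.0
clock: 24.18
tool_pos: [0.6179, 0.0431, 0.0734]
orientation: [-180.0, 0.0, -87.2]
force: [0.8, -1.2, -0.4]
opening: 0.0536
gripper_force: 30.0
clock: 24.42
tool_pos: [0.618, 0.0431, 0.0727]
orientation: [-180.0, -0.0, -87.2]
force: [-1.8, -1.0, 3.9]
opening: 0.0533
gripper_force: 30.0
```

It rides on the lugs at TCP 0.0727, as predicted. I'll now turn it under a light push.

Converted, 0.0005 m is 0.005.

```bash
echo '[0.005,0,0,3,0.03,0.005,0,0,6,0.03,0.005,0,0,6,0.03]' | python3 drive.py; echo '[0,0,0,3,0.03,0,0,0,6,0.03,0,0,0,6,0.03]' | python3 drive.py; echo '[0,0.002,0,3,0.03,0,0.003,0,6,0.03,0,0.003,0,6,0.03]' | python3 drive.py
```

```text
clock: 24.8
tool_pos: [0.6184, 0.0426, 0.0727]
orientation: [-179.9, 0.0, -93.2]
force: [-0.1, -0.4, 3.8]
opening: 0.0533
gripper_force: 30.0
clock: 25.18
tool_pos: [0.6184, 0.0427, 0.0727]
orientation: [-179.9, 0.0, -99.1]
force: [-0.3, 0.6, 4.5]
opening: 0.0532
gripper_force: 30.0
clock: 25.55
tool_pos: [0.618, 0.0427, 0.0725]
orientation: [-179.9, 0.0, -105.1]
force: [0.3, 0.5, 3.0]
opening: 0.0532
gripper_force: 30.0
```

Converted, 0.0002 m is 0.002.

```bash
echo '[0,0,0.002,3,0.03,0,0,0.002,6,0.03,0,0,0.002,6,0.03]' | python3 drive.py; echo '[0,0.001,0,3,0.03,0,0.002,0,6,0.03,0,0.002,0,6,0.03]' | python3 drive.py; echo '[0,0,0,3,0.03,0,0,0,6,0.03,0,0,0,6,0.03]' | python3 drive.py
```

```text
clock: 25.92
tool_pos: [0.6171, 0.0424, 0.0715]
orientation: [179.9, -0.0, -111.1]
force: [0.7, -0.9, -1.2]
opening: 0.0536
gripper_force: 30.0
clock: 26.3
tool_pos: [0.617, 0.0425, 0.0716]
orientation: [180.0, -0.0, -117.1]
force: [-0.2, -0.3, -1.5]
opening: 0.0534
gripper_force: 30.0
clock: 26.68
tool_pos: [0.617, 0.0425, 0.0717]
orientation: [180.0, -0.0, -123.1]
force: [0.4, -0.2, -0.4]
opening: 0.0535
gripper_force: 30.0
```

```bash
python3 inhand.py; python3 -c "
from vis import *
print(pose()[2]['moment'])"; echo '[0,0,0,-5,0.03,0,0,0,-10,0.03,0,0,0,-10,0.03]' | python3 drive.py; python3 -c "
from vis import *
print(pose()[2]['moment'])"; echo '[0,0,0.01,0,0.03,0,0,0.01,0,0.03]' | python3 drive.py
```

```text
px [319. 306.] 8411 circ tool [ 0.0062 -0.    ] 0.0269 z [-0.0023  0.002 ]
px [320. 387.] 2693 circ tool [-0.0142  0.0002] 0.023 z [-0.0025 -0.0003]
xext [-0.0276  0.026 ] yext [-0.0265  0.0259]
tcp [0.617  0.0425 0.0717] ft [ 0.4041 -0.215  -0.3772]
[ 0.09025276 -0.10673045  0.01597441]
clock: 27.1
tool_pos: [0.6173, 0.0426, 0.0719]
orientation: [180.0, -0.0, -113.2]
force: [0.9, -0.5, -1.2]
opening: 0.053
gripper_force: 30.0
[-0.03775918 -0.14675702  0.00164153]
clock: 27.35
tool_pos: [0.6173, 0.0426, 0.0709]
orientation: [180.0, -0.0, -113.3]
force: [-0.1, -0.5, 0.6]
opening: 0.0535
gripper_force: 30.0
```

```bash
echo '[0,0,0.01,0,0.03,0,0,0.02,0,0.03,0,0,0.02,0,0.03]' | python3 drive.py; echo '[0,0,0.01,0,0.03,0,0,0.02,0,0.03,0,0,0.02,0,0.03]' | python3 drive.py; echo '[0,0,0.01,0,0.03,0,0,0.01,0,0.03]' | python3 drive.py; python3 inhand.py
```

```text
clock: 27.72
tool_pos: [0.6174, 0.0426, 0.0689]
orientation: [180.0, -0.0, -113.2]
force: [0.6, -1.6, -0.3]
opening: 0.053
gripper_force: 30.0
clock: 28.1
tool_pos: [0.6173, 0.0426, 0.0669]
orientation: [180.0, -0.0, -113.2]
force: [-0.4, -1.8, -0.5]
opening: 0.0533
gripper_force: 30.0
clock: 28.35
tool_pos: [0.6173, 0.0426, 0.066]
orientation: [180.0, -0.0, -113.2]
force: [0.4, -1.8, -0.9]
opening: 0.0537
gripper_force: 30.0
px [319. 306.] 8450 circ tool [ 0.0066 -0.    ] 0.0268 z [-0.0023  0.0019]
px [320. 387.] 2691 circ tool [-0.0144  0.0002] 0.0231 z [-0.0025 -0.0003]
xext [-0.0278  0.0258] yext [-0.0265  0.0259]
tcp [0.6173 0.0426 0.066 ] ft [ 0.4059 -1.7625 -0.9323]
```

```bash
echo '[0,0,0.01,0,0.03,0,0,0.01,0,0.03,0,0,0.01,0,0.03]' | python3 drive.py; echo '[0,0,0.005,0,0.03,0,0,0.005,0,0.03]' | python3 drive.py
```

```text
clock: 28.78
tool_pos: [0.6174, 0.0426, 0.0657]
orientation: [-180.0, 0.0, -113.2]
force: [-2.6, -1.1, 5.6]
opening: 0.0532
gripper_force: 30.0
clock: 29.02
tool_pos: [0.6174, 0.0426, 0.0657]
orientation: [-180.0, 0.0, -113.2]
force: [-5.1, -1.2, 9.5]
opening: 0.0533
gripper_force: 30.0
```

Home at 0.0657. I'll release and go to the last rim.

Converted, -0.1 m is -1, -0.05 m is -0.5.

```bash
echo '[0,0,-0.01,0,0.088,0,0,-0.01,0,0.088,0,0,-0.01,0,0.088,0,0,-0.5,0,0.088,0,0,-1,0,0.088,0,0,-1,-10,0.088,0,0,-1,-20,0.088,0,0,-1,-26,0.088]' | python3 drive.py; python3 rims.py; python3 -c "
from vis import *
print(tool([.4565,-.24,.15]))"
```

```text
clock: 30.02
tool_pos: [0.6173, 0.0427, 0.1646]
orientation: [-180.0, 0.0, -87.0]
force: [-0.7, 0.0, 0.2]
opening: 0.0877
gripper_force: 0.0
top tray [436. 318.] circ [ 0.4574 -0.2392] 0.0274 ztop [0.0323 0.035 ]
top stand [339. 234.] circ [ 0.6144 -0.0536] 0.0273 ztop [0.0652 0.0677]
top stand [284. 233.] circ [0.6164 0.0498] 0.0219 ztop [0.0655 0.0678]
top block [132. 331.] circ [0.4325 0.3436] 0.0306 ztop [0.0498 0.0524]
scene tray [183. 222.] circ [ 0.4565 -0.2404] 0.0289 ztop [0.0327 0.0353]
scene stand [331. 252.] circ [0.6176 0.0433] 0.0279 ztop [0.0652 0.0681]
scene stand [278. 256.] circ [ 0.6129 -0.055 ] 0.0283 ztop [0.0652 0.0681]
scene block [454. 183.] circ [0.4309 0.3502] 0.0328 ztop [0.0501 0.0523]
[0.2744 0.1747 0.0144]
```

The rows are not in the units I measure in: shifts go in units of 100 mm. I convert before sending: 0.2744 m is 2.744, 0.25 m is 2.5.

```bash
echo '[0.5,0.32,0,0,0.088,1,0.64,0,0,0.088,1.5,0.96,0,0,0.088,2,1.28,0,0,0.088,2.5,1.6,0,0,0.088,2.744,1.747,0.1,0,0.088,2.744,1.747,0.14,0,0.088,2.744,1.747,0.14,0,0.088]' | python3 drive.py; echo '[0,0,0,0,0.088]' | python3 drive.py; python3 - <<'E'
from vis import *
np.set_printoptions(precision=4,suppress=True)
S=snap('wrist');P=S['P'];z=P[...,2]
for b,st,ce in blobs(S,(z>.027)&(z<.045)&(P[...,1]<-.12),300): c,r=cv2.minEnclosingCircle(P[b][:,:2].astype(np.float32));print(ce,c,r)
print(tool([.4565,-.24,.033]),pose()[2]['tool_pos'])
E
```

```text
clock: 31.12
tool_pos: [0.4562, -0.2398, 0.1503]
orientation: [180.0, 0.0, -87.3]
force: [0.6, -0.4, 0.8]
opening: 0.0876
gripper_force: 0.0
clock: 31.25
tool_pos: [0.4569, -0.2393, 0.1508]
orientation: [-180.0, -0.0, -87.2]
force: [-0.3, 0.0, 0.3]
opening: 0.0878
gripper_force: 0.0
[320.0404 240.9389] (0.4562048614025116, -0.24069994688034058) 0.02734575979411602
[0.0007 0.0004 0.1178] [ 0.4569 -0.2392  0.1508]
```

```bash
echo '[0.01,0,0.5,0,0.088,0.01,0,1,0,0.088,0.01,0,1.18,0,0.088,0.01,0,1.18,0,0.088,0.01,0,1.18,0,0.03,0.01,0,1.18,0,0.03,0.01,0,1.18,0,0.03,0.01,0,1.18,0,0.03]' | python3 drive.py; echo '[0,0,0,0,0.03,0,0,0,0,0.03,0,0,-0.3,0,0.03,0,0,-0.9,0,0.03,0,0,-1.2,0,0.03,0,0,-1.2,0,0.03]' | python3 drive.py;python3 -c "
from vis import *
print(tool([.6223,.141,.12]))"
```

```text
clock: 32.3
tool_pos: [0.4564, -0.2409, 0.033]
orientation: [-179.9, -0.0, -87.2]
force: [-1.4, 0.8, 4.4]
opening: 0.0532
gripper_force: 30.2
clock: 33.05
tool_pos: [0.4576, -0.2412, 0.1552]
orientation: [-179.7, -0.1, -87.2]
force: [-0.8, 0.7, -0.2]
opening: 0.0531
gripper_force: 30.0
[-0.3738 -0.1828  0.0357]
```

Converted, -0.374 m is -3.74, -0.324 m is -3.24.

```bash
echo '[-0.54,-0.265,0,0,0.03,-1.08,-0.53,0,0,0.03,-1.62,-0.795,0,0,0.03,-2.16,-1.06,0,0,0.03,-2.7,-1.325,0,0,0.03,-3.24,-1.59,0,0,0.03,-3.74,-1.83,0,0,0.03,-3.74,-1.83,0.2,0,0.03]' | python3 drive.py; echo '[0,0,0.16,0,0.03,0,0,0.16,0,0.03,0,0,0.16,0,0.03]' | python3 drive.py; python3 inhand.py .6223 .141 .08
```

```text
clock: 34.05
tool_pos: [0.6225, 0.1454, 0.1315]
orientation: [-179.9, 0.0, -87.0]
force: [0.4, -0.5, -1.4]
opening: 0.0533
gripper_force: 30.0
clock: 34.42
tool_pos: [0.621, 0.1408, 0.1168]
orientation: [-180.0, -0.0, -87.3]
force: [-0.4, 0.3, -0.4]
opening: 0.0531
gripper_force: 30.0
px [318. 305.] 8931 circ tool [0.0059 0.    ] 0.0268 z [-0.002   0.0007]
px [320. 386.] 2336 circ tool [-0.015   0.0004] 0.0224 z [-0.0023 -0.0002]
xext [-0.0266  0.0267] yext [-0.0265  0.026 ]
tcp [0.621  0.1408 0.1168] ft [-0.4329  0.343  -0.4034]
shift to seat [ 0.     -0.001   0.0372]
```

Converted, 0.042 m is 0.42, 0.04 m is 0.4.

```bash
echo '[0,-0.008,0.1,0,0.03,0,-0.008,0.25,0,0.03,0,-0.008,0.35,0,0.03,0,-0.008,0.4,0,0.03,0,-0.008,0.42,0,0.03,0,-0.008,0.42,0,0.03]' | python3 drive.py; echo '[0,0,0.01,0,0.03,0,0,0.015,0,0.03,0,0,0.015,0,0.03]' | python3 drive.py;echo '[0,0,0.007,0,0.03,0,0,0.007,0,0.03]' | python3 drive.py
```

```text
clock: 35.22
tool_pos: [0.6218, 0.1417, 0.0746]
orientation: [-180.0, -0.0, -87.2]
force: [-0.2, 0.1, 0.1]
opening: 0.0529
gripper_force: 30.0
clock: 35.6
tool_pos: [0.6217, 0.1416, 0.0732]
orientation: [-180.0, 0.0, -87.2]
force: [0.6, -0.6, -0.2]
opening: 0.0534
gripper_force: 30.0
clock: 35.85
tool_pos: [0.6218, 0.1415, 0.0724]
orientation: [-180.0, -0.0, -87.2]
force: [0.4, -0.2, -0.6]
opening: 0.0531
gripper_force: 30.0
```

```bash
echo '[0,0,0.007,0,0.03,0,0,0.007,0,0.03]' | python3 drive.py;echo '[0,0,0.007,0,0.03,0,0,0.007,0,0.03]' | python3 drive.py
```

```text
clock: 36.1
tool_pos: [0.6218, 0.1415, 0.0716]
orientation: [-180.0, -0.0, -87.2]
force: [0.9, -1.5, -0.2]
opening: 0.0531
gripper_force: 30.0
clock: 36.35
tool_pos: [0.6218, 0.1415, 0.0709]
orientation: [-180.0, -0.0, -87.2]
force: [1.5, -2.8, 0.1]
opening: 0.0535
gripper_force: 30.0
```

```bash
echo '[0.008,-0.003,0.01,0,0.03,0.008,-0.003,0.01,0,0.03]' | python3 drive.py;echo '[0,0,0.01,0,0.03,0,0,0.01,0,0.03]' | python3 drive.py;echo '[0,0,0.01,0,0.03,0,0,0.015,0,0.03]' | python3 drive.py; python3 inhand.py;echo '[0,0,0.01,0,0.03,0,0,0.01,0,0.03]' | python3 drive.py;echo '[0,0,0.007,0,0.03,0,0,0.007,0,0.03]' | python3 drive.py
```

```text
clock: 36.6
tool_pos: [0.6218, 0.1408, 0.0697]
orientation: [180.0, 0.0, -87.2]
force: [-0.1, 0.2, 0.6]
opening: 0.0534
gripper_force: 30.0
clock: 36.85
tool_pos: [0.6219, 0.1408, 0.0687]
orientation: [180.0, -0.0, -87.2]
force: [-0.5, 0.4, -0.4]
opening: 0.0532
gripper_force: 30.0
clock: 37.1
tool_pos: [0.622, 0.1408, 0.0674]
orientation: [180.0, -0.0, -87.2]
force: [-0.2, -0.6, -1.9]
opening: 0.0534
gripper_force: 30.0
px [318. 305.] 8929 circ tool [ 0.0062 -0.0001] 0.0268 z [-0.002   0.0007]
px [320. 386.] 2336 circ tool [-0.0145  0.0004] 0.0223 z [-0.0022 -0.0002]
xext [-0.0268  0.0267] yext [-0.0264  0.026 ]
tcp [0.622  0.1408 0.0674] ft [-0.1949 -0.6145 -1.8798]
clock: 37.4
tool_pos: [0.622, 0.1408, 0.0663]
orientation: [180.0, -0.0, -87.2]
force: [0.8, 0.2, -0.2]
opening: 0.0534
gripper_force: 30.0
clock: 37.65
tool_pos: [0.6221, 0.1408, 0.0661]
orientation: [-180.0, 0.0, -87.2]
force: [-2.0, 0.4, 3.8]
opening: 0.0534
gripper_force: 30.0
```

Converted, 0.0005 m is 0.005.

```bash
echo '[0,0,0.005,0,0.03,0,0,0.005,0,0.03]' | python3 drive.py; echo '[0,0,-0.01,0,0.088,0,0,-0.01,0,0.088,0,0,-0.01,0,0.088,0,0,-0.5,0,0.088,0,0,-1,0,0.088,0,0.3,-1.3,5,0,0,0.6,-1.3,10,0,0,0.6,-1.3,10,0]' | python3 drive.py; python3 rims.py; python3 -c "
from vis import *
print(tool([.545,.110,.095]))"
```

```text
clock: 37.9
tool_pos: [0.6221, 0.1408, 0.0661]
orientation: [-180.0, -0.0, -87.2]
force: [-2.5, -1.0, 7.6]
opening: 0.0533
gripper_force: 30.0
clock: 38.9
tool_pos: [0.5606, 0.1378, 0.1961]
orientation: [-180.0, 0.1, -97.2]
force: [-0.2, -0.1, 0.4]
opening: 0.0631
gripper_force: 0.0
top stand [288. 232.] circ [0.6186 0.0442] 0.0273 ztop [0.0652 0.0679]
top stand [244. 234.] circ [0.618  0.1302] 0.0236 ztop [0.0651 0.0678]
top stand [339. 235.] circ [ 0.6144 -0.0536] 0.0273 ztop [0.065 0.068]
top block [122. 332.] circ [0.4318 0.3527] 0.0324 ztop [0.0502 0.0526]
scene stand [384. 248.] circ [0.6214 0.141 ] 0.029 ztop [0.0653 0.0682]
scene stand [332. 252.] circ [0.617  0.0432] 0.0288 ztop [0.0654 0.0679]
scene stand [278. 256.] circ [ 0.6121 -0.0552] 0.0294 ztop [0.0654 0.068 ]
scene block [455. 183.] circ [0.4313 0.3501] 0.0328 ztop [0.0502 0.0524]
[0.03   0.0137 0.1004]
```

All three rims have tops at 0.068 (fully home) and the tray is empty. I'll now switch the isolator back on.

Converted, 0.1 m is 1, 0.05 m is 0.5.

```bash
echo '[0.3,0.137,0,0,0,0.3,0.137,0,0,0,0.3,0.137,0,0,0,0.3,0.137,0,0,0,0.3,0.137,0.5,0,0,0.3,0.137,1,0,0,0.3,0.137,1,0,0,0.3,0.137,1,0,0]' | python3 drive.py; python3 -c "
from vis import *
print(tool([.545,.110,.095]), tool([.482,.118,.095]))"
```

```text
clock: 40.0
tool_pos: [0.546, 0.1105, 0.0967]
orientation: [-179.9, 0.0, -97.2]
force: [0.8, 0.9, 0.6]
opening: 0.0004
gripper_force: 0.0
[0.0006 0.0009 0.0017] [0.0005 0.0644 0.0016]
```

Converted, 0.066 m is 0.66, 0.062 m is 0.62.

```bash
echo '[0,0.2,0,0,0,0,0.33,0,0,0,0,0.43,0,0,0,0,0.53,0,0,0,0,0.62,0,0,0,0,0.66,0,0,0,0,0.66,0,0,0,0,0.3,0,0,0]' | python3 drive.py; echo '[0,-0.3,0,0,0,0,-0.3,-0.6,0,0,0,-0.3,-1.2,0,0,-0.6,-0.6,-1.4,0,0,-1.2,-1,-1.4,0,0,-1.8,-1,-1.4,0,0,-2.4,-1,-1.4,0,0,-2.4,-1,-1.4,0,0]' | python3 drive.py; echo '[-0.5,0,0,0,0,-1,0,0,0,0,-1,0,0,0,0,-1,0,0,0,0]' | python3 drive.py; python3 rims.py; python3 - <<'E'
from vis import *
S=snap('top');z=S['P'][...,2];P=S['P']
m=(z>.07)&(z<.1)&(P[...,0]>.35)&(P[...,0]<.55)&(abs(P[...,1]-.12)<.08)
for b,st,ce in blobs(S,m,20): print(ce,st[4],np.median(P[b],0))
cv2.imwrite('pics/end.png',S['im'][:,:,::-1])
E
```

```text
clock: 41.0
tool_pos: [0.514, 0.1137, 0.0954]
orientation: [180.0, -0.0, -97.1]
force: [1.3, 0.8, 0.3]
opening: 0.0007
gripper_force: 0.0
clock: 42.0
tool_pos: [0.6444, 0.3427, 0.2329]
orientation: [179.9, -0.1, -97.1]
force: [0.0, -1.1, -0.9]
opening: 0.0004
gripper_force: 0.0
clock: 42.5
tool_pos: [0.6569, 0.4377, 0.2344]
orientation: [180.0, -0.1, -97.2]
force: [0.3, -1.0, 0.3]
opening: 0.0001
gripper_force: 0.0
top stand [237. 230.] circ [0.6228 0.1417] 0.0276 ztop [0.0654 0.0679]
top stand [287. 232.] circ [0.6184 0.0445] 0.0274 ztop [0.0653 0.068 ]
top stand [339. 234.] circ [ 0.6141 -0.0536] 0.0272 ztop [0.0651 0.0679]
top block [122. 332.] circ [0.4319 0.3529] 0.0325 ztop [0.0503 0.0524]
scene stand [384. 248.] circ [0.6209 0.1391] 0.029 ztop [0.0654 0.0682]
scene stand [332. 252.] circ [0.6175 0.0441] 0.0283 ztop [0.0655 0.0681]
scene stand [277. 256.] circ [ 0.6131 -0.056 ] 0.0284 ztop [0.0653 0.0681]
scene block [454. 183.] circ [0.4307 0.351 ] 0.0326 ztop [0.05   0.0524]
[241.7025641  328.65641026] 195 [0.43799734 0.12279327 0.08653431]
```

View pics/end.png

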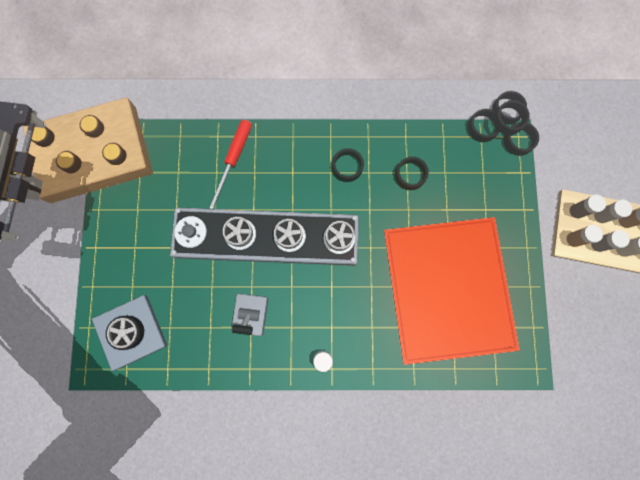

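The top view shows the rims home at (237,230), (287,232) and (339,234), and the wheel on the block at (122,332). The lever is back on at (242,329), the bystanders have not moved and the arm is clear.

```bash
python3 -c "
from plant import ctrl
print(ctrl.close_job())"
```

```text
the job is handed in; nothing more can be done
None
```

I handed the job in at about 43 s of robot time: the wheel is face up on the foam block, all three rims are fully home on their own spindles, the isolator went off first and is back on, and nothing else on the bench was moved.

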